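Hand over the forming punches in reverse order

ROBOT

A 7-joint arm with a two-finger parallel gripper is mounted at the origin on the work surface. World frame = base frame: x ahead of the robot, y to its left, z up, the work surface at z = 0. Lengths are in m, angles in rad, forces in N, time in s.
With the tool pointing down it reaches from about 0.425 to 0.95 m from the base axis. Payload 4.7 kg.
Tool frame: the origin (TCP) lies at the very end of the fingers, on their centre line; the grasp point (between the pads) lies behind it (ctrl.tcp_to_grasp is the z of the grasp point in the tool frame, in m); z points along the fingers, x is the direction in which the jaws open and shut, and the axes are right-handed (so a half turn about z gives the same grasp; the last joint's range is limited). The gripper opens to 87 mm and grips with 3 to 60 N. Pads are 19 mm wide; open, the fingers measure 117 mm over their backs; the gripper's body (75 mm by 190 mm) begins 51 mm behind the grasp point.
Start: joints at [-1.347, 0.469, -0.049, 1.532, 0.024, 1.141, -0.082], TCP at [0.169, 0.654, 0.223] pointing down, gripper open.
Joint ranges: [-2.59, 2.59], [-0.33, 1.99], [-1.39, 1.29], [0.1, 2.45], [-1.04, 4.18], [0.21, 1.99], [-2.66, 2.66]. Speed limits (rad/s): [2.57, 2.57, 3.14, 3.14, 3.14, 3.14, 3.14].

INTERFACE

Orientations are given as a unit quaternion [w, x, y, z].
In Python, from workcell import ctrl gives the robot as it stands. The module is installed in compiled form; this text tells all that it offers.
- The arm moves only by the tool play_rows, never from a script. Its argument "motion" is a list of rows, each a list of 3 entries, a list of its own where there are three numbers: the shift along the tool's x, y, z in m, then the turn, a rotation vector about the tool's x, y, z in degrees, then the gripper command: -1 is shut, 1 is fully open, values between are in proportion. A call has 1 to 5 rows; each row is the pose to reach, as a shift and turn from the pose commanded when the call began, along the tool's axes at that moment; what a row does not reach only later rows make up. A row lasts 1/8 s, in which the tool goes at most 62.5 mm and 10.7 degrees, less where a joint would pass 70% of its speed; a pose out of reach is approached as far as the arm can. A call with a gripper value outside its range is refused whole. The fingers move at their own pace and stop on an object; "force" is the grip in N (left out, the last holds). Time passes only in rows, so rows that repeat a pose let the fingers close. It gives the time, the measured TCP pose, the force and the opening at its end, in the units of the state.
- ctrl.get_state(): the state, without advancing time (a new reading comes with each control period).
- ctrl.snapshot(name): name is "scene" or "top" or "wrist"; returns (picture, depth): 480x640x3 uint8, red, green, blue; 480x640 float32, m along the optical axis (not along the pixel's ray), 0 where there is no reading.
- ctrl.get_calibration(name): a dict with "fx", "fy", "cx", "cy" (pixels), "origin" and "rotation" of the camera in the world. Camera axes: x right, y down, z forward; pixel columns grow to the right and rows downward; lengths in m; the calibration is good to about 2 mm. A picture is of the moment at which its call begins: read the wrist's pose just before it. get_calibration takes no time and is no camera call; for the wrist camera it gives the pose at the moment of the call.
- ctrl.close_job(): hands the job in, once; it reports no verdict.
The state is a dict: "t": time; "joints": joint angles; "qd": joint speeds; "joint_efforts": joint torques, N m; "ee_pos": TCP position; "tool_rot": TCP orientation; "contact_force": force on the tool from outside, world axes, zero at the start; "ft_torque": the same for the moment, N m; "gripper_width": opening from 0.0 (shut) to 1.0 (fully open).
Only numpy, scipy, OpenCV 4.12 (cv2) and the standard library are available. Lean on these libraries where they do the work, as an engineer would, in place of code of your own. Each camera call takes 0.05 s, during which the arm holds its last target.

TASK

The jeweller across the bench needs the four steel punches set out for the other side: move them from the dark board with the cork discs to the light tray with four pockets, one to each pocket, standing upright on its floor, in the reverse order along the row. Seen from the robot, the punch that starts farthest left goes into the rightmost pocket, the second from the left into the second from the right, and so on. Do not let any punch tip over on the way.

Things in the scene. Friction and masses are not known exactly. Their poses are not given: they have to be found in the camera images.
- ball_mid (a point): steel ball-headed forming punch, 84 tall: round foot 36 diameter x 10 high, round body 24 diameter from 10 to 56 above its underside (grip here), thin neck, ball 22 diameter on top. 0.2 to 0.4 kg. The point is on its axis half-way up, 42 above the underside; z is its own axis, up; yaw does not matter. Loose, upright at the start on its own cork disc. (mm)
- dome_mid (a point): steel domed forming punch, the stoutest, 60 tall: round body 40 diameter up to 48 (grip here), low rounded dome above. 0.35 to 0.65 kg. The point is on its axis half-way up, 30 above the underside; z is its own axis, up; yaw does not matter. Loose, upright at the start on its own cork disc. (mm)
- cone_mid (a point): steel cone-pointed forming punch, 76 tall: round body 32 diameter up to 46 above its underside (grip here), above it a cone narrowing to 10 at the top. 0.25 to 0.45 kg. The point is on its axis half-way up, 38 above the underside; z is its own axis, up; yaw does not matter. Loose, upright at the start on its own cork disc. (mm)
- square_mid (a point): steel square forming stake, 66 tall: square foot 36 x 36 x 10 high, square body 30 x 30 from 10 to 66 (grip it on two opposite flat sides), flat top. 0.3 to 0.55 kg. The point is on its axis half-way up, 33 above the underside; x and y are square to its flat sides, z up. Loose, upright at the start on its own cork disc. (mm)
- disc_ball: cork disc, 58 mm diameter, 4 mm thick, fixed on the dark board; the ball punch stands on it at the start, within 4 mm of its middle. It stays put and so marks where that punch began in the row. Origin: centre of its underside.
- disc_dome: cork disc, 58 mm diameter, 4 mm thick, fixed on the dark board; the dome punch stands on it at the start, within 4 mm of its middle. It stays put and so marks where that punch began in the row. Origin: centre of its underside.
- disc_cone: cork disc, 58 mm diameter, 4 mm thick, fixed on the dark board; the cone punch stands on it at the start, within 4 mm of its middle. It stays put and so marks where that punch began in the row. Origin: centre of its underside.
- disc_square: cork disc, 58 mm diameter, 4 mm thick, fixed on the dark board; the square punch stands on it at the start, within 4 mm of its middle. It stays put and so marks where that punch began in the row. Origin: centre of its underside.
- board: flat dark wooden board, fixed, 74 x 322 mm, 15 mm high, carrying the four cork discs in a row along its y axis at y = +120, +40, -40, -120 mm (which disc is where varies), so the punches start with their undersides 19 mm above the bench. Origin: centre of its underside; y runs along the row to the robot's left, x away from the robot, z up; it is turned by up to 0.16 rad. It may stand nearer to or farther from the robot than the tray.
- tray: light wooden tray, fixed, 74 x 322 mm, empty at the start, with four square pockets, each 60 x 60 mm, in a row along its y axis with their centres at x = 0, y = +120, +40, -40, -120 mm. The pocket floors are 6 mm above the bench and the lips around them 6 mm higher. Origin: centre of its underside; y runs along the row to the robot's left, x away from the robot, z up; it is turned by up to 0.16 rad.
Things that resemble listed ones, but are neither listed nor needed, are in the scene too. Leave any green, orange or pink look-alike of the part that bears cone_mid alone.

How it is judged:
By the outcome, as a careful person would: the job done as asked, in the order asked, and still so for the second after the job is handed in, with the robot touching nothing.
It also fails if it takes over 93 s, if anything falls off the work surface, if the arm or the gripper's body presses on something with over 40 N, if the wrist force passes 120 N, or if a joint passes its speed limit or range.

## Working session

There is one attempt and no reset: what is moved stays moved. The work goes in short steps, Python scripts to look and compute and a tool call to move; the robot and the scene stay as the last step left them, time stands still between calls to the robot, and variables do not carry over. Pictures are saved under pics/ and viewed, and the job is handed in when it is done.

Besides the shell and the picture viewer there is one more tool, called after "Request:" as name(argument=value, ...) on one line, values as JSON. play_rows: Moves the arm, as the interface text tells. Its arguments: {"type":"object","properties":{"motion":{"type":"array","items":{"type":"array"}},"force":{"type":"number"}},"required":["motion"]}

```bash
mkdir -p pics; ls
python3 - <<'E'
from workcell import ctrl
import cv2, numpy as np
print(ctrl.get_state()); print(ctrl.tcp_to_grasp)
for n in ["scene","top"]:
    c=ctrl.get_calibration(n); print(n,c)
    p,d=ctrl.snapshot(n); np.savez(f"{n}0.npz",p=p,d=d); cv2.imwrite(f"pics/{n}0.png",p[:,:,::-1])
print(ctrl.get_calibration("wrist"))
E
```

```text
pics
{'t': 0.0, 'joints': array([-1.34689029,  0.46943928, -0.04857134,  1.53370083,  0.02409629,
        1.14104739, -0.08234997]), 'qd': array([ 0.00096252, -0.00072141,  0.00206791, -0.00025559, -0.0002166 ,
       -0.00211531,  0.00261078]), 'joint_efforts': array([-6.46660119e-04, -5.07948089e+01, -8.12007696e-02, -2.36158311e+01,
       -6.13682647e-02,  3.77114327e-02,  1.81427768e-04]), 'ee_pos': array([0.16868161, 0.65294264, 0.22149793]), 'tool_rot': array([ 6.47825240e-04,  7.90620020e-01,  6.12306275e-01, -7.67941165e-04]), 'contact_force': array([0.53085397, 0.64455188, 0.85320988]), 'ft_torque': array([-0.04834825, -0.01069125, -0.00058584]), 'gripper_width': 0.9980045180841428}
-0.0187
scene {'fx': 518.4583552526295, 'fy': 518.4583552526295, 'cx': 324.31772410818394, 'cy': 238.92278535840163, 'origin': array([1.24816829, 0.13269766, 0.65777626]), 'rotation': array([-0.26663598,  0.57286838,  0.70898142, -0.31316515])}
top {'fx': 584.9943712768688, 'fy': 584.9943712768688, 'cx': 319.11128659189205, 'cy': 244.39764139931378, 'origin': array([ 0.44420284, -0.00500628,  0.86821954]), 'rotation': array([-0.07433906,  0.70490857, -0.70286961,  0.05959804])}
{'fx': 351.32106019581244, 'fy': 351.32106019581244, 'cx': 320.53335510940383, 'cy': 237.28145301288583, 'origin': array([0.08977323, 0.67360532, 0.38350924]), 'rotation': array([0.11849793, 0.78144473, 0.60590559, 0.09044772])}
```

View pics/scene0.png

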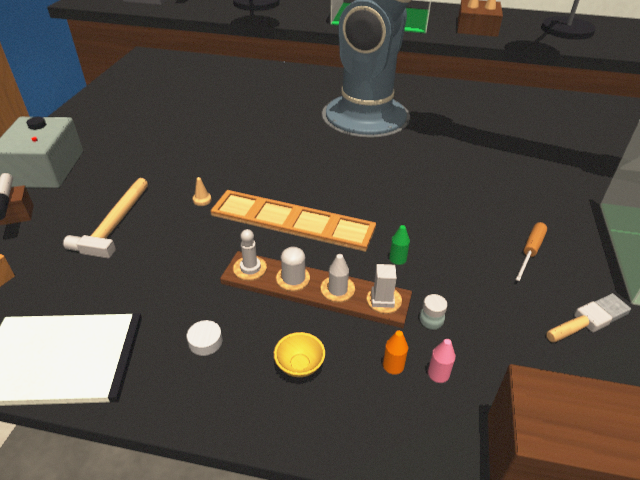

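View pics/top0.png

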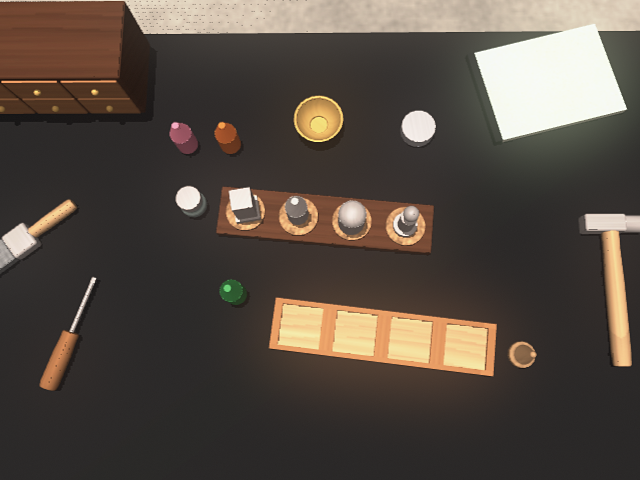

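The robot is at the bottom of the top view, so image left is robot left. The row from the left is square (243,205), cone (296,212), dome (352,215), ball (409,218). Look-alikes are the green (232,291), orange (227,137) and pink (183,137) cone bottles, a small wooden cone (522,354), a white jar (189,201) and a lid (418,128). Next I'll measure.

```bash
cat > h.py <<'E'
import numpy as np, cv2
from scipy.spatial.transform import Rotation as R
def rot(q): return R.from_quat([q[1],q[2],q[3],q[0]])
def ray(c,uv,z):
    uv=np.atleast_2d(np.asarray(uv,float))
    d=np.c_[(uv[:,0]-c['cx'])/c['fx'],(uv[:,1]-c['cy'])/c['fy'],np.ones(len(uv))]
    w=rot(c['rotation']).apply(d); t=(z-c['origin'][2])/w[:,2]
    return c['origin']+w*t[:,None]
def cloud(c,D):
    v,u=np.mgrid[0:480,0:640]
    P=np.stack([(u-c['cx'])/c['fx']*D,(v-c['cy'])/c['fy']*D,D],-1).reshape(-1,3)
    return (rot(c['rotation']).apply(P)+c['origin']).reshape(480,640,3)
E
python3 - <<'E'
from workcell import ctrl
from h import *
c=ctrl.get_calibration('top'); f=np.load('top0.npz'); p,d=f['p'],f['d']
W=cloud(c,d); hsv=cv2.cvtColor(p,cv2.COLOR_RGB2HSV)
for u,v in [(300,260),(405,215),(414,213),(296,205),(352,215),(243,200),(305,330),(440,345),(320,237),(272,330),(522,354),(189,201),(232,288),(227,130)]:
    print((u,v),W[v,u].round(4),p[v,u],hsv[v,u])
# tray
for name,roi,lo,hi,z in [('tray',(255,280,510,390),(5,90,110),(30,255,255),.012),('board',(205,175,445,262),(0,60,25),(14,255,140),.015)]:
    m=np.zeros((480,640),np.uint8); x0,y0,x1,y1=roi
    m[y0:y1,x0:x1]=cv2.inRange(hsv,lo,hi)[y0:y1,x0:x1]
    m=cv2.morphologyEx(m,cv2.MORPH_OPEN,np.ones((3,3)))
    cs,_=cv2.findContours(m,cv2.RETR_EXTERNAL,cv2.CHAIN_APPROX_NONE)
    k=max(cs,key=cv2.contourArea); h=cv2.convexHull(k).reshape(-1,2)
    Q=ray(c,h,z)[:,:2]; r=cv2.minAreaRect((Q*1000).astype(np.float32)); print(name,r); b=cv2.boxPoints(r); print(b)
    px=cv2.minAreaRect(k); print(px)
# pieces: height bands
T=(W[:,:,2]);
for name,(x0,y0,x1,y1) in dict(sq=(222,180,268,232),cone=(275,185,320,238),dome=(328,190,375,240),ball=(384,195,430,248)).items():
    w=W[y0:y1,x0:x1].reshape(-1,3); w=w[w[:,2]>.03]
    print(name,'maxz',w[:,2].max().round(4),'n',len(w))
    top=w[w[:,2]>w[:,2].max()-.006]; print('  top mean',top.mean(0).round(4),len(top), (top.min(0)+top.max(0))/2)
E
```

```text
(300, 260) [0.5866 0.0421 0.0021] [60 50 45] [10 64 60]
(405, 215) [ 0.6326 -0.1043  0.0978] [158 144 136] [ 11  36 158]
(414, 213) [ 0.6345 -0.116   0.1014] [207 189 179] [ 11  34 207]
(296, 205) [0.648  0.0435 0.0927] [123 111 104] [ 11  39 123]
(352, 215) [ 0.637  -0.0335  0.0799] [242 232 224] [ 13  19 242]
(243, 200) [0.658  0.1182 0.0821] [244 239 232] [ 18  13 244]
(305, 330) [0.4823 0.0334 0.0073] [244 217 153] [ 21  95 244]
(440, 345) [ 0.4615 -0.161   0.0128] [226 151  98] [ 12 144 226]
(320, 237) [0.6191 0.012  0.0156] [122  77  55] [ 10 140 122]
(272, 330) [0.4819 0.0811 0.0124] [241 165 107] [ 13 142 241]
(522, 354) [ 0.4493 -0.2706  0.0333] [138 104  74] [ 14 118 138]
(189, 201) [0.6663 0.2028 0.0462] [244 236 228] [ 15  17 244]
(232, 288) [0.5361 0.1312 0.0718] [44 85 46] [ 61 123  85]
(227, 130) [0.7668 0.1467 0.0683] [151  76  41] [ 10 186 151]
tray ((474.38555908203125, -78.55036926269531), (323.44622802734375, 74.83065032958984), 83.26569366455078)
[[ 418.26385 -234.77017]
 [ 492.57825 -243.54523]
 [ 530.50726   77.66943]
 [ 456.19287   86.44449]]
((383.7538757324219, 335.96923828125), (226.48741149902344, 52.59072494506836), 7.125016689300537)
board ((637.0909423828125, 6.233062744140625), (322.73858642578125, 95.03955078125), 84.57264709472656)
[[ 574.5213  -149.91821]
 [ 669.1348  -158.90738]
 [ 699.6606   162.38434]
 [ 605.04706  171.3735 ]]
((324.61065673828125, 225.78277587890625), (216.4709930419922, 62.288597106933594), 5.19442892074585)
sq maxz 0.8682 n 744
  top mean [ 0.4442 -0.005   0.8682] 10 [ 0.44420284 -0.00500628  0.86821954]
cone maxz 0.8682 n 514
  top mean [ 0.4442 -0.005   0.8682] 7 [ 0.44420284 -0.00500628  0.86821954]
dome maxz 0.8682 n 770
  top mean [ 0.4442 -0.005   0.8682] 13 [ 0.44420284 -0.00500628  0.86821954]
ball maxz 0.8682 n 459
  top mean [ 0.4442 -0.005   0.8682] 12 [ 0.44420284 -0.00500628  0.86821954]
```

Run:
```python
from workcell import ctrl
from h import *
for cam in ['top','scene']:
    c=ctrl.get_calibration(cam); f=np.load(cam+'0.npz'); p,d=f['p'],f['d']
    W=cloud(c,d); ok=(d>0)
    hsv=cv2.cvtColor(p,cv2.COLOR_RGB2HSV)
    # grey/steel points in region of board above 25mm
    g=ok&(W[:,:,2]>.026)&(W[:,:,2]<.12)&(W[:,:,0]>.56)&(W[:,:,0]<.72)&(W[:,:,1]>-.18)&(W[:,:,1]<.165)&(hsv[:,:,1]<80)
    n,l,s,ce=cv2.connectedComponentsWithStats(g.astype(np.uint8))
    print(cam)
    for i in range(1,n):
        if s[i,4]<60: continue
        w=W[l==i]; 
        print(' px',ce[i].round(),s[i,4],'z',np.percentile(w[:,2],[2,99]).round(4))
        zt=np.percentile(w[:,2],99)
        t=w[w[:,2]>zt-.005]; print('    top med',np.median(t,0).round(4),'ext',np.ptp(np.percentile(t,[2,98],axis=0),axis=0).round(4), 'mid',np.percentile(t,[2,98],axis=0).mean(0).round(4))
        # circle fit of side points
        b=w[(w[:,2]>.03)&(w[:,2]<.062)]
        A=np.c_[2*b[:,:2],np.ones(len(b))]; x=np.linalg.lstsq(A,(b[:,:2]**2).sum(1),rcond=None)[0]
        print('    circ',x[:2].round(4),np.sqrt(x[2]+x[0]**2+x[1]**2).round(4),len(b))
    # discs
    if cam=='top':
      m=cv2.inRange(hsv,(8,90,130),(25,255,255)); m[:180]=0;m[255:]=0;m[:,:215]=0;m[:,440:]=0
      n,l,s,ce=cv2.connectedComponentsWithStats(m)
      for i in range(1,n):
        if s[i,4]<100: continue
        v,u=np.nonzero(l==i); h=cv2.convexHull(np.c_[u,v].astype(np.int32)).reshape(-1,2)
        q=ray(c,h,.019)[:,:2]; print('disc',ce[i].round(),np.array(cv2.minEnclosingCircle((q*1000).astype(np.float32))[0]).round(1),cv2.minEnclosingCircle((q*1000).astype(np.float32))[1])
p=np.load('top0.npz')['p'][170:260,205:445,::-1]; a=cv2.resize(p,None,fx=3.3,fy=3.3,interpolation=cv2.INTER_CUBIC); cv2.imwrite('pics/crop.png',a)
p=np.load('scene0.npz')['p'][215:325,215:420,::-1]; a=cv2.resize(p,None,fx=3.8,fy=3.8,interpolation=cv2.INTER_CUBIC); cv2.imwrite('pics/crop2.png',a)
```

```text
top
 px [244. 205.] 822 z [0.0272 0.0881]
    top med [0.6589 0.1214 0.0849] ext [0.0295 0.0292 0.0049] mid [0.6595 0.1211 0.0856]
    circ [0.6589 0.1207] 0.0169 171
 px [296. 209.] 503 z [0.0298 0.0967]
    top med [0.6523 0.0448 0.0944] ext [0.0102 0.011  0.0053] mid [0.6524 0.0449 0.0947]
    circ [0.6531 0.0454] 0.0157 105
 px [352. 217.] 756 z [0.0302 0.0805]
    top med [ 0.6413 -0.0336  0.0776] ext [0.0272 0.0284 0.0049] mid [ 0.6415 -0.0339  0.078 ]
    circ [ 0.6419 -0.0343] 0.0198 126
 px [407. 221.] 560 z [0.0271 0.1037]
    top med [ 0.6349 -0.1129  0.1012] ext [0.0153 0.0149 0.0052] mid [ 0.6355 -0.1129  0.1016]
    circ [ 0.6371 -0.1139] 0.0138 136
disc [276. 220.] [648.9  90.5] 74.68790435791016
disc [350. 226.] [643.8 -34.3] 30.029739379882812
disc [404. 228.] [ 635.9 -114.1] 29.962432861328125
scene
 px [249. 251.] 601 z [0.027  0.1027]
    top med [ 0.6405 -0.1113  0.1006] ext [0.0162 0.0159 0.0063] mid [ 0.6393 -0.1125  0.101 ]
    circ [ 0.6392 -0.1119] 0.0109 200
 px [293. 264.] 740 z [0.0279 0.0796]
    top med [ 0.6464 -0.0326  0.077 ] ext [0.0273 0.0283 0.0052] mid [ 0.6448 -0.0329  0.0773]
    circ [ 0.6444 -0.0332] 0.019 316
 px [338. 274.] 608 z [0.0279 0.0958]
    top med [0.6566 0.0467 0.0946] ext [0.0097 0.011  0.0056] mid [0.6567 0.0468 0.0939]
    circ [0.6557 0.0463] 0.0151 256
 px [384. 284.] 862 z [0.0272 0.0867]
    top med [0.6634 0.1225 0.085 ] ext [0.0314 0.029  0.0046] mid [0.6621 0.1225 0.0846]
    circ [0.6625 0.122 ] 0.0161 294
```

View pics/crop.png

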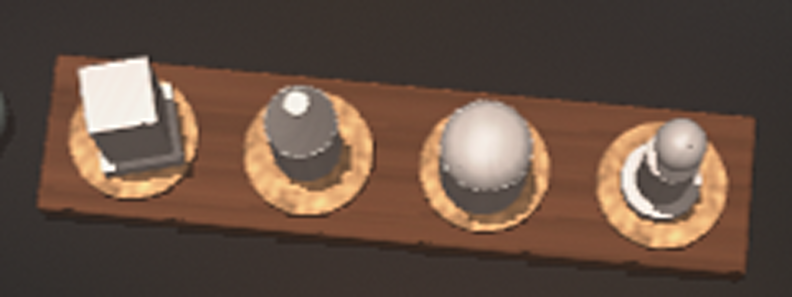

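View pics/crop2.png

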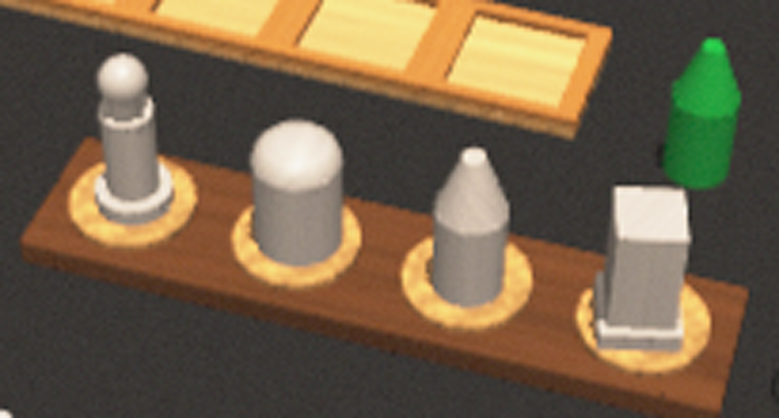

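Left to right the crops show the square stake, cone, dome and ball standing on their discs, and the green look-alike is clearly separate. Next is the square's yaw, plus a helper that turns a world target into tool-frame shifts.

```bash
cat >> h.py <<'E'
def go(ctrl,pos,yaw=None):
    s=ctrl.get_state(); r=rot(s['tool_rot']); x=r.apply([1,0,0])
    cy=np.degrees(np.arctan2(x[1],x[0])); 
    d=r.inv().apply(np.array(pos)-s['ee_pos'])
    # desired: straight down
    Y=np.radians(cy if yaw is None else yaw)
    T=R.from_matrix(np.c_[[np.cos(Y),np.sin(Y),0],[np.sin(Y),-np.cos(Y),0],[0,0,-1]])
    rv=(r.inv()*T).as_rotvec(degrees=True)
    print('t',round(s['t'],2),'tcp',s['ee_pos'].round(4),'yaw',cy.round(2),'F',s['contact_force'].round(1),'w',round(s['gripper_width'],3),'q7',s['joints'][6].round(2))
    print('shift',d.round(4).tolist(),'turn',rv.round(2).tolist())
E
python3 - <<'E'
from workcell import ctrl
from h import *
for cam in ['top','scene']:
    c=ctrl.get_calibration(cam); f=np.load(cam+'0.npz'); p,d=f['p'],f['d']
    W=cloud(c,d)
    m=((abs(W[:,:,2]-.085)<.006)&(abs(W[:,:,0]-.66)<.04)&(abs(W[:,:,1]-.121)<.04)&(d>0)).astype(np.uint8)
    if cam=='top':
        g=cv2.cvtColor(p,cv2.COLOR_RGB2GRAY); m=((g>185)&(m>0)).astype(np.uint8)
    cs,_=cv2.findContours(m,cv2.RETR_EXTERNAL,cv2.CHAIN_APPROX_NONE); k=max(cs,key=cv2.contourArea).reshape(-1,2)
    q=(ray(c,k,.085)[:,:2]*1000).astype(np.float32); print(cam,len(k),cv2.minAreaRect(q))
go(ctrl,[.6605,.1215,.20],-6)
E
```

```text
top 75 ((659.4732666015625, 121.68138122558594), (28.447154998779297, 28.59800148010254), 9.780780792236328)
scene 66 ((664.5379638671875, 122.16615295410156), (35.7262077331543, 30.404926300048828), 9.778816223144531)
t 0.1 tcp [0.1687 0.653  0.2216] yaw 75.52 F [0.2 0.3 0.3] w 1.001 q7 -0.08
shift [-0.3916, 0.6091, 0.0224] turn [0.08, 0.08, 81.52]
```

Request:
play_rows(motion=[[[-0.39, 0.609, 0.0], [0, 0, 65.7], 1], [[-0.39, 0.609, 0.0], [0, 0, 65.7], 1], [[-0.39, 0.609, 0.0], [0, 0, 65.7], 1], [[-0.39, 0.609, 0.0], [0, 0, 65.7], 1], [[-0.39, 0.609, 0.0], [0, 0, 65.7], 1]], force=25)

```text
t: 0.72
ee_pos: [0.3824, 0.4228, 0.2223]
tool_rot: [0.0, 0.983, 0.186, -0.0]
contact_force: [0.3, -0.1, -0.8]
gripper_width: 1.004
```

Run:
```python
from workcell import ctrl
from h import *
go(ctrl,[.6605,.1215,.20],9.8)
```

```text
t 0.72 tcp [0.3824 0.4228 0.2223] yaw 21.46 F [ 0.3 -0.1 -0.8] w 1.004 q7 -0.46
shift [0.1486, 0.3821, 0.0223] turn [0.0, 0.01, 11.66]
```

Request:
play_rows(motion=[[[0.148, 0.38, 0.02], [0, 0, 11.7], 1], [[0.148, 0.38, 0.02], [0, 0, 11.7], 1], [[0.148, 0.38, 0.02], [0, 0, 11.7], 1], [[0.148, 0.38, 0.02], [0, 0, 11.7], 1], [[0.148, 0.38, 0.02], [0, 0, 11.7], 1]])

```text
t: 1.35
ee_pos: [0.5955, 0.1952, 0.2068]
tool_rot: [-0.0, 0.996, 0.088, -0.0]
contact_force: [0.2, 0.6, 0.0]
gripper_width: 1.001
```

Run:
```python
from workcell import ctrl
from h import *
go(ctrl,[.6605,.1215,.20],9.8)
```

```text
t 1.35 tcp [0.5955 0.1952 0.2068] yaw 10.13 F [0.2 0.6 0. ] w 1.001 q7 -0.06
shift [0.051, 0.084, 0.0068] turn [-0.02, 0.03, 0.33]
```

Request:
play_rows(motion=[[[0.051, 0.084, 0.007], [0, 0, 0.3], 1], [[0.051, 0.084, 0.007], [0, 0, 0.3], 1], [[0.051, 0.084, 0.007], [0, 0, 0.3], 1], [[0.051, 0.084, 0.007], [0, 0, 0.3], 1]])

```text
t: 1.85
ee_pos: [0.6588, 0.124, 0.1996]
tool_rot: [-0.0, 0.996, 0.086, -0.001]
contact_force: [-0.7, -0.0, -0.1]
gripper_width: 0.996
```

Run:
```python
from workcell import ctrl
from h import *
c=ctrl.get_calibration('wrist'); p,d=ctrl.snapshot('wrist'); np.savez('w1.npz',p=p,d=d); import pickle; pickle.dump(c,open('w1.pkl','wb'))
cv2.imwrite('pics/w1.png',p[:,:,::-1])
W=cloud(c,d); 
m=((abs(W[:,:,2]-.085)<.006)&(abs(W[:,:,0]-.66)<.04)&(abs(W[:,:,1]-.121)<.04)&(d>0)).astype(np.uint8)
cs,_=cv2.findContours(m,cv2.RETR_EXTERNAL,cv2.CHAIN_APPROX_NONE); k=max(cs,key=cv2.contourArea).reshape(-1,2)
q=(ray(c,k,.085)[:,:2]*1000).astype(np.float32); print(len(k),cv2.minAreaRect(q))
go(ctrl,[.6605,.1215,.20],9.8)
```

```text
138 ((660.7063598632812, 122.3678207397461), (29.811017990112305, 30.029518127441406), 9.91698932647705)
t 1.9 tcp [0.6587 0.1247 0.1999] yaw 9.93 F [-0.4 -0.2  0.1] w 0.999 q7 0.09
shift [0.0012, 0.0034, -0.0001] turn [-0.08, 0.06, 0.13]
```

View pics/w1.png

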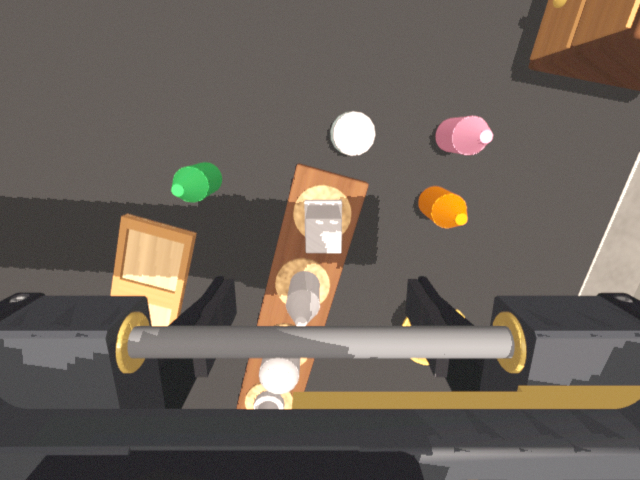

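The wrist view shows the square's top at (322,235), between the fingers. It measures (0.6607, 0.1224), 29.8x30.0 mm, yaw 9.9°, which matches the top view. Descending.

Request:
play_rows(motion=[[[0.0015, 0.0025, 0.05], [0, 0, 0], 1], [[0.0015, 0.0025, 0.1], [0, 0, 0], 1], [[0.0015, 0.0025, 0.14], [0, 0, 0], 1], [[0.0015, 0.0025, 0.161], [0, 0, 0], 1], [[0.0015, 0.0025, 0.161], [0, 0, 0], 1]])

```text
t: 2.52
ee_pos: [0.6604, 0.1217, 0.0383]
tool_rot: [-0.0, 0.996, 0.086, -0.001]
contact_force: [-0.6, 0.2, 0.4]
gripper_width: 0.997
```

Run:
```python
from workcell import ctrl
from h import *
go(ctrl,[.6607,.1223,.0383],9.9)
```

```text
t 2.52 tcp [0.6604 0.1217 0.0383] yaw 9.89 F [-0.6  0.2  0.4] w 0.997 q7 0.16
shift [0.0004, -0.0005, -0.0] turn [-0.02, 0.14, -0.01]
```

Good position. Closing.

Request:
play_rows(motion=[[[0, 0, 0], [0, 0, 0], -1], [[0, 0, 0], [0, 0, 0], -1], [[0, 0, 0], [0, 0, 0], -1], [[0, 0, 0], [0, 0, 0], -1], [[0, 0, 0], [0, 0, 0], -1]], force=30)

```text
t: 3.15
ee_pos: [0.6615, 0.1207, 0.0394]
tool_rot: [-0.0, 0.996, 0.085, 0.0]
contact_force: [-0.2, 0.5, 0.0]
gripper_width: 0.514
```

Request:
play_rows(motion=[[[0, 0, 0], [0, 0, 0], -1], [[0, 0, -0.02], [0, 0, 0], -1], [[0, 0, -0.06], [0, 0, 0], -1], [[0, 0, -0.105], [0, 0, 0], -1], [[0, 0, -0.105], [0, 0, 0], -1]])

```text
t: 3.78
ee_pos: [0.6641, 0.1207, 0.1488]
tool_rot: [-0.001, 0.996, 0.085, 0.004]
contact_force: [0.5, 0.2, -4.2]
gripper_width: 0.342
```

Run:
```python
from workcell import ctrl
from h import *
t=np.array([.475,-.0786]); a=.1173; y=np.array([np.sin(a),np.cos(a)])
for k in (.12,.04,-.04,-.12): print(k,(t+k*y).round(4))
go(ctrl,[*(t-.12*y),.143],-6.7)
```

```text
0.12 [0.489  0.0406]
0.04 [ 0.4797 -0.0389]
-0.04 [ 0.4703 -0.1183]
-0.12 [ 0.461  -0.1978]
t 3.77 tcp [0.6641 0.1207 0.1488] yaw 9.78 F [ 0.5  0.2 -4.2] w 0.342 q7 0.12
shift [-0.2544, 0.2793, 0.0035] turn [-0.1, -0.48, 16.48]
```

It's held: width is 29.8 mm and Fz is -4.2 N. The fingers only finished closing as the lift began, though, so the grip may be higher than planned. I'll check where the stake's underside is.

Run:
```python
from workcell import ctrl
from h import *
c=ctrl.get_calibration('scene'); p,d=ctrl.snapshot('scene'); cv2.imwrite('pics/s1.png',cv2.resize(p[150:330,230:470,::-1],None,fx=3,fy=3))
W=cloud(c,d); hsv=cv2.cvtColor(p,cv2.COLOR_RGB2HSV)
g=(d>0)&(abs(W[:,:,0]-.66)<.06)&(abs(W[:,:,1]-.12)<.05)&(W[:,:,2]>.06)&(W[:,:,2]<.16)
v,u=np.nonzero(g); print(u.min(),u.max(),v.min(),v.max()); w=W[g]; print(np.percentile(w,[1,5,50],axis=0).round(4))
f=np.load('scene0.npz')
go(ctrl,[.461,-.1978,.143],-6.7)
```

```text
376 401 244 262
[[0.6547 0.1031 0.1221]
 [0.6664 0.1061 0.1238]
 [0.6802 0.123  0.1336]]
t 3.83 tcp [0.662  0.1206 0.1458] yaw 9.79 F [-1.1 -0.2 -5.4] w 0.345 q7 0.12
shift [-0.2522, 0.2796, 0.002] turn [-0.05, -0.15, 16.49]
```

View pics/s1.png

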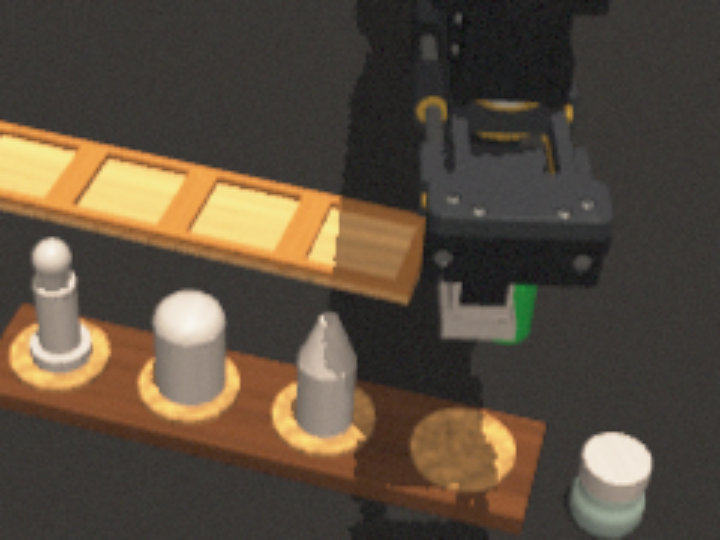

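The stake hangs upright at about (478,310) in the crop, with its underside about 24 mm below the TCP, so it slipped about 5 mm. Moving to the rightmost pocket.

Request:
play_rows(motion=[[[-0.034, 0.038, 0], [0, 0, 2.5], -1], [[-0.07, 0.079, 0], [0, 0, 5], -1], [[-0.108, 0.12, 0], [0, 0, 8], -1], [[-0.146, 0.162, 0], [0, 0, 11], -1], [[-0.182, 0.202, 0], [0, 0, 13], -1]])

```text
t: 4.45
ee_pos: [0.5134, -0.1105, 0.1423]
tool_rot: [-0.0, 1.0, -0.029, -0.002]
contact_force: [0.7, -0.3, -4.5]
gripper_width: 0.341
```

Request:
play_rows(motion=[[[-0.03, 0.044, 0], [0, 0, 1.5], -1], [[-0.05, 0.073, 0], [0, 0, 3.5], -1], [[-0.05, 0.093, 0], [0, 0, 3.5], -1], [[-0.05, 0.093, 0], [0, 0, 3.5], -1]])

```text
t: 4.95
ee_pos: [0.4595, -0.2005, 0.1429]
tool_rot: [-0.0, 0.998, -0.06, -0.002]
contact_force: [-0.2, -0.2, -5.5]
gripper_width: 0.345
```

Run:
```python
from workcell import ctrl
from h import *
go(ctrl,[.461,-.1978,.035],-6.7)
```

```text
t 4.95 tcp [ 0.4595 -0.2005  0.1429] yaw -6.9 F [-0.2 -0.2 -5.5] w 0.345 q7 0.42
shift [0.0015, -0.0029, 0.1079] turn [0.01, 0.18, -0.2]
```

Request:
play_rows(motion=[[[0.001, -0.003, 0.04], [0, 0, 0], -1], [[0.001, -0.003, 0.075], [0, 0, 0], -1], [[0.001, -0.003, 0.098], [0, 0, 0], -1], [[0.001, -0.003, 0.107], [0, 0, 0], -1], [[0.001, -0.003, 0.107], [0, 0, 0], -1]])

```text
t: 5.58
ee_pos: [0.4625, -0.1958, 0.0366]
tool_rot: [-0.0, 0.998, -0.058, -0.001]
contact_force: [0.5, -0.7, -4.6]
gripper_width: 0.342
```

Run:
```python
from workcell import ctrl
from h import *
c=ctrl.get_calibration('scene'); p,d=ctrl.snapshot('scene'); cv2.imwrite('pics/s2.png',cv2.resize(p[130:280,150:390,::-1],None,fx=3,fy=3))
go(ctrl,[.461,-.1978,.03],-6.7)
```

```text
t 5.62 tcp [ 0.4631 -0.1962  0.0373] yaw -6.67 F [ 0.  -0.4 -4.2] w 0.345 q7 0.54
shift [-0.0019, 0.0018, 0.0073] turn [-0.01, -0.0, 0.03]
```

View pics/s2.png

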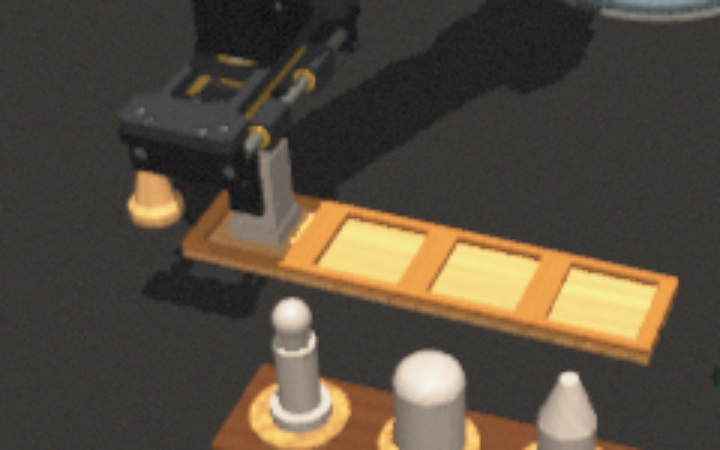

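Request:
play_rows(motion=[[[-0.002, 0.001, 0.002], [0, 0, 0], -1], [[-0.002, 0.001, 0.004], [0, 0, 0], -1], [[-0.002, 0.001, 0.005], [0, 0, 0], -1]])

```text
t: 6.0
ee_pos: [0.4608, -0.1974, 0.0326]
tool_rot: [-0.0, 0.998, -0.058, 0.0]
contact_force: [-2.4, 1.3, 8.5]
gripper_width: 0.344
```

Request:
play_rows(motion=[[[0, 0, 0.001], [0, 0, 0], -1], [[0, 0, 0.002], [0, 0, 0], -1]])

```text
t: 6.25
ee_pos: [0.4608, -0.1974, 0.0325]
tool_rot: [-0.001, 0.998, -0.059, 0.0]
contact_force: [-8.6, 3.2, 27.8]
gripper_width: 0.341
```

It's on the floor. I'll back off the preload and open gently.

Request:
play_rows(motion=[[[0, 0, -0.002], [0, 0, 0], -1], [[0, 0, -0.0025], [0, 0, 0], -1], [[0, 0, -0.0025], [0, 0, 0], 0.3], [[0, 0, -0.0025], [0, 0, 0], 0.6], [[0, 0, -0.0025], [0, 0, 0], 1]])

```text
t: 6.88
ee_pos: [0.461, -0.1975, 0.0328]
tool_rot: [0.0, 0.998, -0.058, 0.0]
contact_force: [0.6, -0.4, -0.7]
gripper_width: 0.598
```

Request:
play_rows(motion=[[[0, 0, 0], [0, 0, 0], 1], [[0, 0, 0], [0, 0, 0], 1], [[0, 0, -0.03], [0, 0, 0], 1], [[0, 0, -0.08], [0, 0, 0], 1], [[0, 0, -0.13], [0, 0, 0], 1]])

```text
t: 7.5
ee_pos: [0.4603, -0.1973, 0.1639]
tool_rot: [0.0, 0.998, -0.059, -0.0]
contact_force: [1.9, 0.2, 0.2]
gripper_width: 0.991
```

Run:
```python
from workcell import ctrl
from h import *
c=ctrl.get_calibration('scene'); p,d=ctrl.snapshot('scene'); cv2.imwrite('pics/s3.png',cv2.resize(p[130:280,150:390,::-1],None,fx=3,fy=3))
go(ctrl,[.654,.0458,.165],-6)
```

```text
t 7.55 tcp [ 0.464  -0.1993  0.17  ] yaw -6.76 F [ 1.8 -1.3  3.2] w 0.991 q7 0.4
shift [0.1598, -0.2658, 0.0065] turn [0.05, -0.61, -0.76]
```

View pics/s3.png

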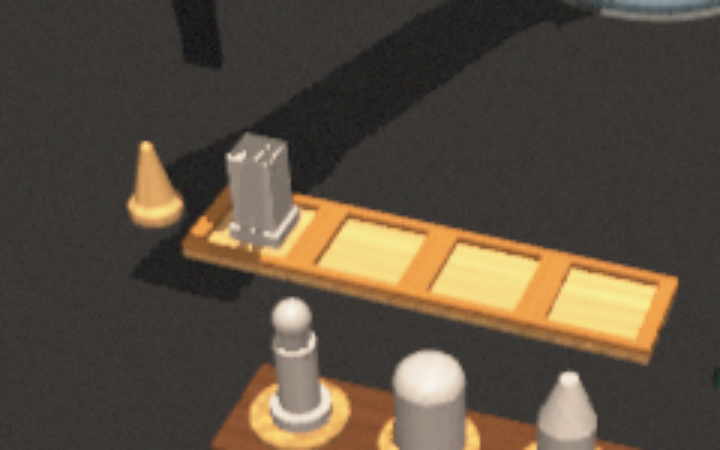

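The square stands in the rightmost pocket at about (262,190). Next is the cone.

Request:
play_rows(motion=[[[0.16, -0.266, 0], [0, 0, 0], 1], [[0.16, -0.266, 0], [0, 0, 0], 1], [[0.16, -0.266, 0], [0, 0, 0], 1], [[0.16, -0.266, 0], [0, 0, 0], 1], [[0.16, -0.266, 0], [0, 0, 0], 1]])

```text
t: 8.18
ee_pos: [0.6516, 0.0501, 0.1624]
tool_rot: [-0.0, 0.998, -0.058, 0.0]
contact_force: [0.1, -0.7, -0.3]
gripper_width: 0.999
```

Request:
play_rows(motion=[[[0, 0, 0], [0, 0, 0], 1], [[0, 0, 0], [0, 0, 0], 1]])

```text
t: 8.43
ee_pos: [0.65, 0.0474, 0.1621]
tool_rot: [0.001, 0.998, -0.059, -0.001]
contact_force: [0.3, -0.8, -1.0]
gripper_width: 0.999
```

Run:
```python
from workcell import ctrl
from h import *
c=ctrl.get_calibration('wrist'); p,d=ctrl.snapshot('wrist'); cv2.imwrite('pics/w2.png',p[:,:,::-1])
W=cloud(c,d)
for n,ex,h in [('cone',(.654,.0458),.095),('dome',(.643,-.0335),.079),('ball',(.637,-.1127),.103)]:
    m=(d>0)&(abs(W[:,:,2]-h+.002)<.005)&(abs(W[:,:,0]-ex[0])<.03)&(abs(W[:,:,1]-ex[1])<.03)
    if m.sum()>5: w=W[m]; print(n,m.sum(),w.max(0).round(4),w.min(0).round(4),np.median(w,0).round(4))
go(ctrl,[.654,.0458,.0343],-6)
```

```text
cone 326 [0.662  0.0527 0.0963] [0.647  0.0389 0.088 ] [0.6547 0.0473 0.0938]
dome 225 [ 0.6587 -0.0156  0.0772] [ 0.6296 -0.0254  0.072 ] [ 0.6449 -0.0197  0.0738]
t 8.47 tcp [0.6498 0.0464 0.1624] yaw -6.81 F [-0.1 -0.2  0.1] w 1.001 q7 -0.03
shift [0.0043, -0.0001, 0.1281] turn [0.07, 0.05, -0.81]
```

View pics/w2.png

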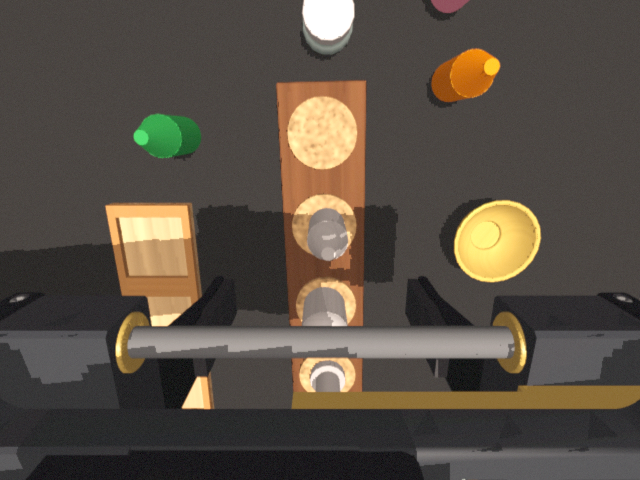

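The cone is at (328,235) in the wrist view, centred at about (0.6546, 0.046). Descending and closing with more dwell.

Request:
play_rows(motion=[[[0.005, 0, 0.05], [0, 0, 0], 1], [[0.005, 0, 0.09], [0, 0, 0], 1], [[0.005, 0, 0.118], [0, 0, 0], 1], [[0.005, 0, 0.128], [0, 0, 0], 1], [[0.005, 0, 0.128], [0, 0, 0], 1]])

```text
t: 9.1
ee_pos: [0.6553, 0.0464, 0.035]
tool_rot: [0.0, 0.998, -0.059, -0.0]
contact_force: [0.4, -0.5, 0.5]
gripper_width: 0.996
```

Request:
play_rows(motion=[[[0, 0, 0], [0, 0, 0], -1], [[0, 0, 0], [0, 0, 0], -1], [[0, 0, 0], [0, 0, 0], -1], [[0, 0, 0], [0, 0, 0], -1], [[0, 0, 0], [0, 0, 0], -1]])

```text
t: 9.72
ee_pos: [0.6556, 0.0477, 0.0348]
tool_rot: [-0.0, 0.998, -0.058, 0.0]
contact_force: [-0.4, 0.2, -0.6]
gripper_width: 0.517
```

Request:
play_rows(motion=[[[0, 0, 0], [0, 0, 0], -1], [[0, 0, 0], [0, 0, 0], -1], [[0, 0, 0], [0, 0, 0], -1], [[0, 0, 0], [0, 0, 0], -1]])

```text
t: 10.22
ee_pos: [0.6553, 0.0476, 0.0346]
tool_rot: [-0.0, 0.998, -0.058, -0.0]
contact_force: [-0.8, -0.2, 0.6]
gripper_width: 0.355
```

Request:
play_rows(motion=[[[0, 0, -0.01], [0, 0, 0], -1], [[0, 0, -0.03], [0, 0, 0], -1], [[0, 0, -0.07], [0, 0, 0], -1], [[0, 0, -0.105], [0, 0, 0], -1], [[0, 0, -0.105], [0, 0, 0], -1]])

```text
t: 10.85
ee_pos: [0.6582, 0.0473, 0.1442]
tool_rot: [-0.001, 0.998, -0.059, 0.004]
contact_force: [0.6, 0.3, -3.0]
gripper_width: 0.361
```

Run:
```python
from workcell import ctrl
from h import *
c=ctrl.get_calibration('scene'); p,d=ctrl.snapshot('scene'); cv2.imwrite('pics/s4.png',cv2.resize(p[130:310,200:440,::-1],None,fx=3,fy=3))
go(ctrl,[.4703,-.1183,.14],-6.7)
```

```text
t 10.9 tcp [0.6564 0.0476 0.1416] yaw -6.7 F [-0.5  0.2 -3.6] w 0.36 q7 -0.01
shift [-0.1655, 0.1864, 0.0009] turn [-0.07, -0.19, -0.0]
```

View pics/s4.png

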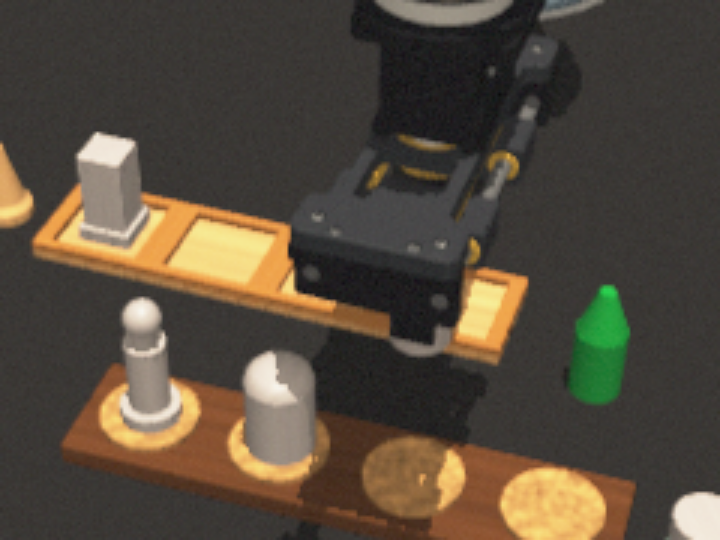

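The cone is held: its foot shows at (420,340) and Fz is about -3.3 N. Moving to the second pocket from the right.

Request:
play_rows(motion=[[[-0.03, 0.034, 0], [0, 0, 0], -1], [[-0.066, 0.075, 0], [0, 0, 0], -1], [[-0.104, 0.117, 0], [0, 0, 0], -1], [[-0.138, 0.155, 0], [0, 0, 0], -1], [[-0.1655, 0.186, 0], [0, 0, 0], -1]])

```text
t: 11.52
ee_pos: [0.4664, -0.1189, 0.1385]
tool_rot: [-0.0, 0.998, -0.059, -0.002]
contact_force: [0.6, -0.3, -2.3]
gripper_width: 0.359
```

Request:
play_rows(motion=[[[0, 0, 0], [0, 0, 0], -1], [[0, 0, 0], [0, 0, 0], -1]])

```text
t: 11.78
ee_pos: [0.4694, -0.1173, 0.1392]
tool_rot: [-0.0, 0.998, -0.058, -0.0]
contact_force: [0.4, -0.0, -2.9]
gripper_width: 0.36
```

Run:
```python
from workcell import ctrl
from h import *
go(ctrl,[.4703,-.1183,.025],-6.7)
```

```text
t 11.78 tcp [ 0.4694 -0.1173  0.1392] yaw -6.68 F [ 0.4 -0.  -2.9] w 0.36 q7 0.24
shift [0.0011, 0.001, 0.1142] turn [-0.02, 0.05, 0.02]
```

Request:
play_rows(motion=[[[0, 0.001, 0.04], [0, 0, 0], -1], [[0, 0.001, 0.08], [0, 0, 0], -1], [[0, 0.001, 0.104], [0, 0, 0], -1], [[0, 0.001, 0.113], [0, 0, 0], -1], [[0, 0.001, 0.113], [0, 0, 0], -1]])

```text
t: 12.4
ee_pos: [0.4698, -0.1183, 0.0264]
tool_rot: [-0.0, 0.998, -0.058, -0.0]
contact_force: [-0.1, -0.1, -1.8]
gripper_width: 0.36
```

Request:
play_rows(motion=[[[0, 0, 0.0015], [0, 0, 0], -1], [[0, 0, 0.003], [0, 0, 0], -1], [[0, 0, 0.003], [0, 0, 0], -1]])

```text
t: 12.78
ee_pos: [0.4697, -0.1188, 0.0241]
tool_rot: [-0.0, 0.998, -0.058, 0.0]
contact_force: [0.1, 0.2, -3.0]
gripper_width: 0.361
```

Request:
play_rows(motion=[[[0, 0, 0.001], [0, 0, 0], -1], [[0, 0, 0.002], [0, 0, 0], -1], [[0, 0, 0.002], [0, 0, 0], -1]])

```text
t: 13.15
ee_pos: [0.4693, -0.1188, 0.0216]
tool_rot: [-0.0, 0.998, -0.058, -0.0]
contact_force: [-0.7, -0.5, -2.8]
gripper_width: 0.362
```

Request:
play_rows(motion=[[[0, 0, 0.0005], [0, 0, 0], -1], [[0, 0, 0.001], [0, 0, 0], -1], [[0, 0, 0.001], [0, 0, 0], -1]])

```text
t: 13.52
ee_pos: [0.4693, -0.1188, 0.0215]
tool_rot: [-0.0, 0.998, -0.059, -0.0]
contact_force: [-3.0, 1.1, 8.5]
gripper_width: 0.358
```

Contact at 21.5 mm, as expected. Releasing.

Request:
play_rows(motion=[[[0, 0, -0.0005], [0, 0, 0], -1], [[0, 0, -0.001], [0, 0, 0], 0.2], [[0, 0, -0.001], [0, 0, 0], 0.5], [[0, 0, -0.001], [0, 0, 0], 1], [[0, 0, -0.001], [0, 0, 0], 1]])

```text
t: 14.15
ee_pos: [0.4694, -0.1189, 0.0216]
tool_rot: [0.0, 0.998, -0.058, 0.0]
contact_force: [-0.5, 0.2, 0.2]
gripper_width: 0.724
```

Request:
play_rows(motion=[[[0, 0, 0], [0, 0, 0], 1], [[0, 0, 0], [0, 0, 0], 1], [[0, 0, -0.03], [0, 0, 0], 1], [[0, 0, -0.08], [0, 0, 0], 1], [[0, 0, -0.14], [0, 0, 0], 1]])

```text
t: 14.78
ee_pos: [0.4685, -0.1187, 0.1625]
tool_rot: [0.0, 0.998, -0.059, -0.001]
contact_force: [1.4, 0.5, -0.3]
gripper_width: 1.002
```

Run:
```python
from workcell import ctrl
from h import *
go(ctrl,[.6435,-.0335,.165],-6.7)
```

```text
t 14.78 tcp [ 0.4685 -0.1187  0.1625] yaw -6.71 F [ 1.4  0.5 -0.3] w 1.002 q7 0.23
shift [0.1638, -0.105, -0.0029] turn [0.03, 0.14, -0.01]
```

Request:
play_rows(motion=[[[0.164, -0.105, 0], [0, 0, 0], 1], [[0.164, -0.105, 0], [0, 0, 0], 1], [[0.164, -0.105, 0], [0, 0, 0], 1], [[0.164, -0.105, 0], [0, 0, 0], 1], [[0.164, -0.105, 0], [0, 0, 0], 1]])

```text
t: 15.4
ee_pos: [0.6439, -0.034, 0.161]
tool_rot: [0.0, 0.998, -0.058, -0.001]
contact_force: [0.0, -0.5, -0.1]
gripper_width: 1.003
```

Request:
play_rows(motion=[[[0, 0, 0], [0, 0, 0], 1], [[0, 0, 0], [0, 0, 0], 1]])

```text
t: 15.65
ee_pos: [0.6435, -0.0348, 0.1621]
tool_rot: [-0.0, 0.998, -0.059, -0.0]
contact_force: [-0.2, -0.5, -0.5]
gripper_width: 0.999
```

Run:
```python
from workcell import ctrl
from h import *
c=ctrl.get_calibration('wrist'); p,d=ctrl.snapshot('wrist'); cv2.imwrite('pics/w3.png',p[:,:,::-1])
W=cloud(c,d)
for n,ex,h in [('dome',(.643,-.0335),.079),('ball',(.637,-.1127),.103)]:
    m=(d>0)&(abs(W[:,:,2]-h+.002)<.005)&(abs(W[:,:,0]-ex[0])<.03)&(abs(W[:,:,1]-ex[1])<.03)
    if m.sum()>5: w=W[m]; print(n,m.sum(),w.max(0).round(4),w.min(0).round(4),np.median(w,0).round(4))
p,d=ctrl.snapshot('scene'); cv2.imwrite('pics/s5.png',cv2.resize(p[130:310,200:440,::-1],None,fx=3,fy=3))
go(ctrl,[.6435,-.0335,.0363],-6.7)
```

```text
dome 1702 [ 0.6617 -0.0162  0.0812] [ 0.6254 -0.0524  0.072 ] [ 0.6435 -0.0325  0.0765]
ball 58 [ 0.6434 -0.1153  0.103 ] [ 0.6297 -0.1217  0.0963] [ 0.6367 -0.1182  0.101 ]
t 15.75 tcp [ 0.6439 -0.0343  0.1621] yaw -6.76 F [0.9 0.1 0.4] w 0.997 q7 0.12
shift [-0.0005, -0.0007, 0.1258] turn [-0.02, -0.01, -0.06]
```

View pics/w3.png

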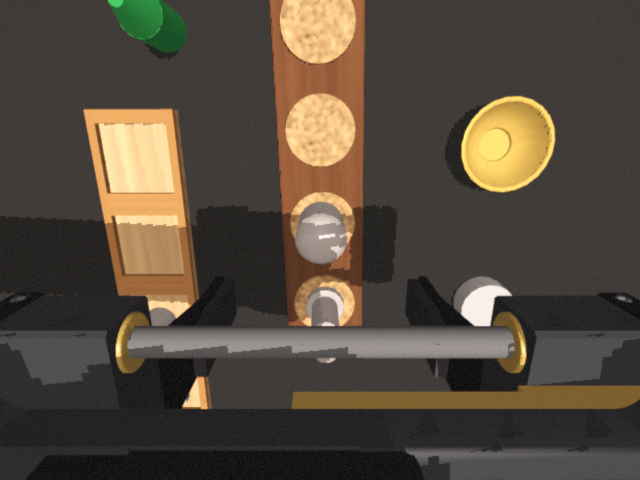

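View pics/s5.png

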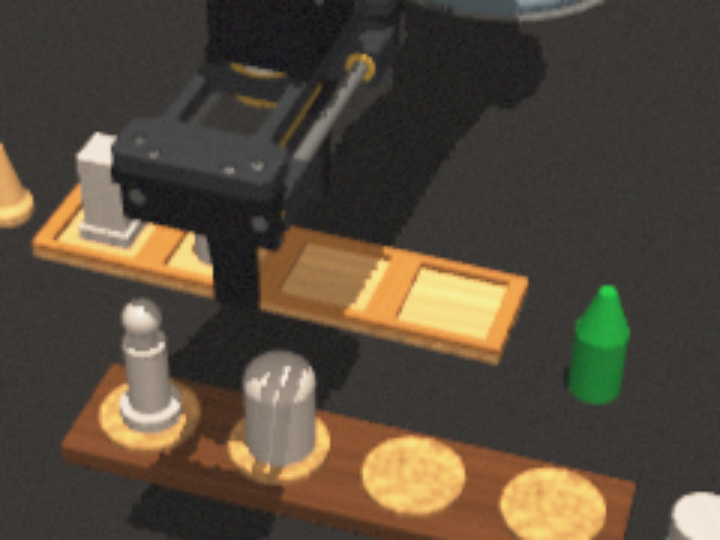

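The dome is centred at (0.6435, -0.034), directly below. The cone stands in pocket 3 at (205,245) in the scene crop. Descending and closing.

Request:
play_rows(motion=[[[0, 0, 0.05], [0, 0, 0], 1], [[0, 0, 0.09], [0, 0, 0], 1], [[0, 0, 0.116], [0, 0, 0], 1], [[0, 0, 0.126], [0, 0, 0], 1], [[0, 0, 0.126], [0, 0, 0], 1]])

```text
t: 16.38
ee_pos: [0.6444, -0.0338, 0.0358]
tool_rot: [-0.0, 0.998, -0.059, -0.0]
contact_force: [-0.6, 0.1, 0.4]
gripper_width: 0.996
```

Request:
play_rows(motion=[[[0, 0, 0], [0, 0, 0], -1], [[0, 0, 0], [0, 0, 0], -1], [[0, 0, 0], [0, 0, 0], -1], [[0, 0, 0], [0, 0, 0], -1], [[0, 0, 0], [0, 0, 0], -1]], force=35)

```text
t: 17.0
ee_pos: [0.6445, -0.0336, 0.0358]
tool_rot: [-0.0, 0.998, -0.058, 0.0]
contact_force: [0.4, -0.5, -0.1]
gripper_width: 0.519
```

Request:
play_rows(motion=[[[0, 0, 0], [0, 0, 0], -1], [[0, 0, 0], [0, 0, 0], -1], [[0, 0, 0], [0, 0, 0], -1]])

```text
t: 17.38
ee_pos: [0.6441, -0.0336, 0.0357]
tool_rot: [-0.0, 0.998, -0.058, -0.0]
contact_force: [-2.5, -0.2, 3.0]
gripper_width: 0.452
```

Request:
play_rows(motion=[[[0, 0, -0.01], [0, 0, 0], -1], [[0, 0, -0.03], [0, 0, 0], -1], [[0, 0, -0.06], [0, 0, 0], -1], [[0, 0, -0.09], [0, 0, 0], -1], [[0, 0, -0.105], [0, 0, 0], -1]])

```text
t: 18.0
ee_pos: [0.6457, -0.034, 0.1436]
tool_rot: [-0.0, 0.998, -0.059, 0.002]
contact_force: [-0.3, 0.0, -4.9]
gripper_width: 0.45
```

Run:
```python
from workcell import ctrl
from h import *
go(ctrl,[.4797,-.0389,.14],-6.7)
```

```text
t 18.0 tcp [ 0.6457 -0.034   0.1436] yaw -6.72 F [-0.3  0.  -4.9] w 0.45 q7 0.13
shift [-0.1643, 0.0243, 0.0029] turn [-0.03, -0.24, -0.02]
```

Request:
play_rows(motion=[[[-0.03, 0.005, 0], [0, 0, 0], -1], [[-0.068, 0.011, 0], [0, 0, 0], -1], [[-0.106, 0.017, 0], [0, 0, 0], -1], [[-0.14, 0.022, 0], [0, 0, 0], -1], [[-0.1635, 0.0245, 0], [0, 0, 0], -1]])

```text
t: 18.62
ee_pos: [0.4772, -0.0392, 0.1408]
tool_rot: [-0.0, 0.998, -0.059, -0.0]
contact_force: [-0.4, 0.3, -3.4]
gripper_width: 0.45
```

Request:
play_rows(motion=[[[0, 0, 0], [0, 0, 0], -1], [[0, 0, 0], [0, 0, 0], -1]])

```text
t: 18.88
ee_pos: [0.4805, -0.0389, 0.1412]
tool_rot: [-0.0, 0.998, -0.058, 0.001]
contact_force: [0.3, -0.2, -4.0]
gripper_width: 0.451
```

Run:
```python
from workcell import ctrl
from h import *
go(ctrl,[.4797,-.0389,.0265],-6.7)
c=ctrl.get_calibration('scene'); p,d=ctrl.snapshot('scene'); cv2.imwrite('pics/s6.png',cv2.resize(p[130:310,200:440,::-1],None,fx=3,fy=3))
```

```text
t 18.88 tcp [ 0.4805 -0.0389  0.1412] yaw -6.69 F [ 0.3 -0.2 -4. ] w 0.451 q7 0.08
shift [-0.001, 0.0002, 0.1147] turn [-0.02, -0.12, 0.01]
```

View pics/s6.png

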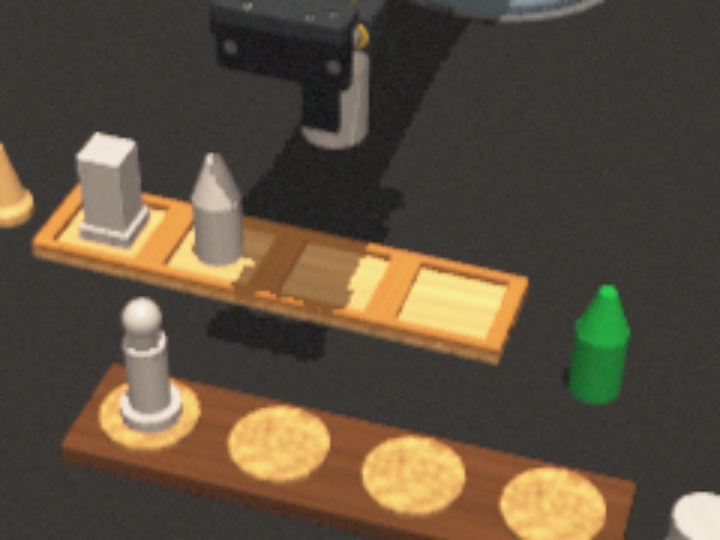

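The dome (340,110) hangs upright, and the square and cone are upright in their pockets. Lowering.

Request:
play_rows(motion=[[[-0.001, 0, 0.04], [0, 0, 0], -1], [[-0.001, 0, 0.08], [0, 0, 0], -1], [[-0.001, 0, 0.105], [0, 0, 0], -1], [[-0.001, 0, 0.114], [0, 0, 0], -1], [[-0.001, 0, 0.114], [0, 0, 0], -1]])

```text
t: 19.55
ee_pos: [0.4789, -0.039, 0.0266]
tool_rot: [0.0, 0.998, -0.058, -0.0]
contact_force: [-0.5, 0.4, -3.8]
gripper_width: 0.45
```

Request:
play_rows(motion=[[[0, 0, 0.0015], [0, 0, 0], -1], [[0, 0, 0.003], [0, 0, 0], -1], [[0, 0, 0.003], [0, 0, 0], -1]])

```text
t: 19.92
ee_pos: [0.4785, -0.0387, 0.0241]
tool_rot: [-0.0, 0.998, -0.058, 0.0]
contact_force: [-0.5, -0.5, -3.5]
gripper_width: 0.449
```

Request:
play_rows(motion=[[[0, 0, 0.001], [0, 0, 0], -1], [[0, 0, 0.002], [0, 0, 0], -1], [[0, 0, 0.002], [0, 0, 0], -1]])

```text
t: 20.3
ee_pos: [0.4785, -0.0387, 0.0226]
tool_rot: [-0.001, 0.998, -0.058, 0.0]
contact_force: [-3.1, 0.1, 6.4]
gripper_width: 0.45
```

Contact. Releasing.

Request:
play_rows(motion=[[[0, 0, -0.0005], [0, 0, 0], -1], [[0, 0, -0.0005], [0, 0, 0], 0.6], [[0, 0, -0.0005], [0, 0, 0], 0.8], [[0, 0, -0.0005], [0, 0, 0], 1], [[0, 0, -0.0005], [0, 0, 0], 1]])

```text
t: 20.92
ee_pos: [0.4784, -0.0388, 0.0222]
tool_rot: [-0.0, 0.998, -0.058, 0.0]
contact_force: [0.4, 0.8, -0.2]
gripper_width: 0.823
```

Request:
play_rows(motion=[[[0, 0, 0], [0, 0, 0], 1], [[0, 0, 0], [0, 0, 0], 1], [[0, 0, -0.03], [0, 0, 0], 1], [[0, 0, -0.08], [0, 0, 0], 1], [[0, 0, -0.14], [0, 0, 0], 1]])

```text
t: 21.55
ee_pos: [0.4774, -0.0388, 0.163]
tool_rot: [0.0, 0.998, -0.059, -0.001]
contact_force: [1.9, 0.7, -0.7]
gripper_width: 0.999
```

Run:
```python
from workcell import ctrl
from h import *
go(ctrl,[.638,-.1125,.165],-6.7)
```

```text
t 21.55 tcp [ 0.4774 -0.0388  0.163 ] yaw -6.71 F [ 1.9  0.7 -0.7] w 0.999 q7 0.06
shift [0.1681, 0.0544, -0.0023] turn [0.05, 0.13, -0.01]
```

Request:
play_rows(motion=[[[0.168, 0.0545, 0], [0, 0, 0], 1], [[0.168, 0.0545, 0], [0, 0, 0], 1], [[0.168, 0.0545, 0], [0, 0, 0], 1], [[0.168, 0.0545, 0], [0, 0, 0], 1], [[0.168, 0.0545, 0], [0, 0, 0], 1]])

```text
t: 22.18
ee_pos: [0.6377, -0.1124, 0.1615]
tool_rot: [-0.0, 0.998, -0.059, -0.001]
contact_force: [-0.9, 0.9, 0.5]
gripper_width: 1.002
```

Request:
play_rows(motion=[[[0, 0, 0], [0, 0, 0], 1], [[0, 0, 0], [0, 0, 0], 1]])

```text
t: 22.42
ee_pos: [0.6381, -0.1118, 0.1625]
tool_rot: [-0.0, 0.998, -0.058, 0.0]
contact_force: [0.3, 0.2, -0.1]
gripper_width: 1.002
```

Run:
```python
from workcell import ctrl
from h import *
c=ctrl.get_calibration('wrist'); p,d=ctrl.snapshot('wrist'); cv2.imwrite('pics/w4.png',p[:,:,::-1])
W=cloud(c,d)
for n,ex,h in [('ball',(.637,-.1127),.103)]:
    m=(d>0)&(abs(W[:,:,2]-h+.002)<.005)&(abs(W[:,:,0]-ex[0])<.03)&(abs(W[:,:,1]-ex[1])<.03)
    if m.sum()>5: w=W[m]; print(n,m.sum(),w.max(0).round(4),w.min(0).round(4),np.median(w,0).round(4))
go(ctrl,[.6375,-.1127,.0383],-6.7)
```

```text
ball 620 [ 0.6476 -0.1027  0.1052] [ 0.6275 -0.1234  0.096 ] [ 0.6376 -0.1117  0.1002]
t 22.48 tcp [ 0.6383 -0.1119  0.1625] yaw -6.67 F [ 0.8  0.3 -0.7] w 1.0 q7 0.27
shift [-0.0007, 0.001, 0.1242] turn [-0.04, -0.01, 0.03]
```

View pics/w4.png

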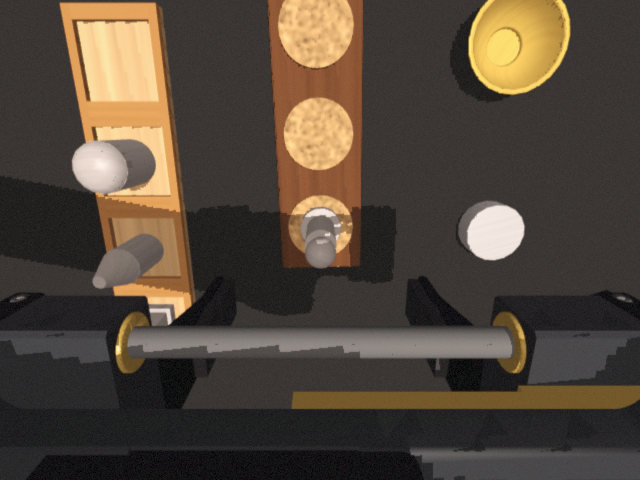

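The ball is centred at (0.6376, -0.113), seen at (320,250). The dome and cone stand upright in their pockets. Descending and closing.

Request:
play_rows(motion=[[[-0.0005, 0.001, 0.05], [0, 0, 0], 1], [[-0.0005, 0.001, 0.09], [0, 0, 0], 1], [[-0.0005, 0.001, 0.114], [0, 0, 0], 1], [[-0.0005, 0.001, 0.124], [0, 0, 0], 1], [[-0.0005, 0.001, 0.124], [0, 0, 0], 1]])

```text
t: 23.1
ee_pos: [0.6381, -0.1134, 0.0383]
tool_rot: [-0.0, 0.998, -0.058, -0.0]
contact_force: [-0.2, -0.4, 0.5]
gripper_width: 0.998
```

Request:
play_rows(motion=[[[0, 0, 0], [0, 0, 0], -1], [[0, 0, 0], [0, 0, 0], -1], [[0, 0, 0], [0, 0, 0], -1], [[0, 0, 0], [0, 0, 0], -1], [[0, 0, 0], [0, 0, 0], -1]], force=30)

```text
t: 23.72
ee_pos: [0.6382, -0.1135, 0.0383]
tool_rot: [-0.0, 0.998, -0.058, 0.0]
contact_force: [-0.1, -0.5, 0.3]
gripper_width: 0.514
```

Request:
play_rows(motion=[[[0, 0, 0], [0, 0, 0], -1], [[0, 0, 0], [0, 0, 0], -1], [[0, 0, 0], [0, 0, 0], -1], [[0, 0, 0], [0, 0, 0], -1], [[0, 0, 0], [0, 0, 0], -1]])

```text
t: 24.35
ee_pos: [0.6379, -0.1134, 0.0381]
tool_rot: [-0.0, 0.998, -0.058, -0.0]
contact_force: [-1.5, 0.1, 0.1]
gripper_width: 0.268
```

Request:
play_rows(motion=[[[0, 0, -0.01], [0, 0, 0], -1], [[0, 0, -0.03], [0, 0, 0], -1], [[0, 0, -0.06], [0, 0, 0], -1], [[0, 0, -0.09], [0, 0, 0], -1], [[0, 0, -0.105], [0, 0, 0], -1]])

```text
t: 24.98
ee_pos: [0.6393, -0.114, 0.1463]
tool_rot: [0.0, 0.998, -0.059, 0.002]
contact_force: [0.3, 0.5, -2.4]
gripper_width: 0.268
```

Run:
```python
from workcell import ctrl
from h import *
go(ctrl,[.489,.0406,.143],-6.7)
```

```text
t 24.98 tcp [ 0.6393 -0.114   0.1463] yaw -6.71 F [ 0.3  0.5 -2.4] w 0.268 q7 0.28
shift [-0.1674, -0.1359, 0.0026] turn [-0.01, -0.24, -0.01]
```

Request:
play_rows(motion=[[[-0.03, -0.024, 0], [0, 0, 0], -1], [[-0.066, -0.054, 0], [0, 0, 0], -1], [[-0.104, -0.084, 0], [0, 0, 0], -1], [[-0.14, -0.114, 0], [0, 0, 0], -1], [[-0.167, -0.136, 0], [0, 0, 0], -1]])

```text
t: 25.6
ee_pos: [0.4864, 0.0426, 0.1433]
tool_rot: [-0.0, 0.998, -0.058, -0.0]
contact_force: [-0.3, 1.0, -2.9]
gripper_width: 0.267
```

Request:
play_rows(motion=[[[0, 0, 0], [0, 0, 0], -1], [[0, 0, 0], [0, 0, 0], -1]])

```text
t: 25.85
ee_pos: [0.4888, 0.0406, 0.1437]
tool_rot: [-0.0, 0.998, -0.059, 0.001]
contact_force: [0.7, -0.9, -1.2]
gripper_width: 0.269
```

Run:
```python
from workcell import ctrl
from h import *
go(ctrl,[.489,.0406,.029],-6.7)
```

```text
t 25.85 tcp [0.4888 0.0406 0.1437] yaw -6.72 F [ 0.7 -0.9 -1.2] w 0.269 q7 -0.06
shift [0.0, 0.0, 0.1147] turn [-0.01, -0.08, -0.02]
```

Contact should come at a TCP z of about 25 mm.

Request:
play_rows(motion=[[[0, 0, 0.04], [0, 0, 0], -1], [[0, 0, 0.08], [0, 0, 0], -1], [[0, 0, 0.106], [0, 0, 0], -1], [[0, 0, 0.1145], [0, 0, 0], -1], [[0, 0, 0.1145], [0, 0, 0], -1]])

```text
t: 26.48
ee_pos: [0.4888, 0.0402, 0.0288]
tool_rot: [0.0, 0.998, -0.059, 0.0]
contact_force: [-0.0, 0.5, -2.1]
gripper_width: 0.267
```

Request:
play_rows(motion=[[[0, 0, 0.0015], [0, 0, 0], -1], [[0, 0, 0.003], [0, 0, 0], -1], [[0, 0, 0.003], [0, 0, 0], -1]])

```text
t: 26.85
ee_pos: [0.4884, 0.0413, 0.0261]
tool_rot: [-0.0, 0.998, -0.058, 0.0]
contact_force: [-0.1, -0.8, -2.3]
gripper_width: 0.262
```

Request:
play_rows(motion=[[[0, 0, 0.001], [0, 0, 0], -1], [[0, 0, 0.0015], [0, 0, 0], -1], [[0, 0, 0.0015], [0, 0, 0], -1]])

```text
t: 27.22
ee_pos: [0.4884, 0.0413, 0.025]
tool_rot: [-0.0, 0.998, -0.058, 0.0]
contact_force: [-2.2, 0.2, 7.1]
gripper_width: 0.268
```

Request:
play_rows(motion=[[[0, 0, -0.0005], [0, 0, 0], -1], [[0, 0, -0.0005], [0, 0, 0], 0.4], [[0, 0, -0.0005], [0, 0, 0], 0.7], [[0, 0, -0.0005], [0, 0, 0], 1], [[0, 0, -0.0005], [0, 0, 0], 1]])

```text
t: 27.85
ee_pos: [0.4882, 0.041, 0.0247]
tool_rot: [0.0, 0.998, -0.058, -0.0]
contact_force: [-0.4, -0.3, -0.2]
gripper_width: 0.633
```

Request:
play_rows(motion=[[[0, 0, 0], [0, 0, 0], 1], [[0, 0, 0], [0, 0, 0], 1], [[0, 0, 0], [0, 0, 0], 1], [[0, 0, -0.03], [0, 0, 0], 1], [[0, 0, -0.08], [0, 0, 0], 1]])

```text
t: 28.48
ee_pos: [0.4868, 0.0409, 0.1044]
tool_rot: [0.001, 0.998, -0.058, -0.002]
contact_force: [1.1, 0.2, -0.6]
gripper_width: 0.995
```

Request:
play_rows(motion=[[[0, 0, -0.06], [0, 0, 0], 1], [[0, -0.06, -0.08], [0, 0, 0], 1], [[0, -0.12, -0.08], [0, 0, 0], 1], [[0, -0.18, -0.08], [0, 0, 0], 1], [[0, -0.24, -0.08], [0, 0, 0], 1]])

```text
t: 29.1
ee_pos: [0.5161, 0.2814, 0.1849]
tool_rot: [-0.0, 0.998, -0.058, 0.0]
contact_force: [0.8, -0.1, 0.2]
gripper_width: 1.001
```

Request:
play_rows(motion=[[[0, -0.05, 0], [0, 0, 0], 1], [[0, -0.08, 0], [0, 0, 0], 1], [[0, -0.08, 0], [0, 0, 0], 1], [[0, -0.08, 0], [0, 0, 0], 1]])

```text
t: 29.6
ee_pos: [0.5255, 0.3573, 0.1845]
tool_rot: [0.001, 0.998, -0.059, -0.0]
contact_force: [0.3, -1.4, 0.1]
gripper_width: 0.998
```

Run:
```python
from workcell import ctrl
from h import *
t=np.array([.4745,-.0786]); a=.1173; X=np.array([np.cos(a),-np.sin(a)]); Y=np.array([np.sin(a),np.cos(a)])
for n in ('top','scene'):
    c=ctrl.get_calibration(n); p,d=ctrl.snapshot(n); cv2.imwrite(f'pics/{n}_end.png',p[:,:,::-1])
    W=cloud(c,d); hsv=cv2.cvtColor(p,cv2.COLOR_RGB2HSV)
    for k,nm in zip((.12,.04,-.04,-.12),('ball','dome','cone','square')):
        q=t+k*Y; L=W[:,:,:2]-q
        m=(d>0)&(np.hypot(L[:,:,0],L[:,:,1])<.035)&(W[:,:,2]>.02)&(W[:,:,2]<.13)
        w=W[m]; zt=np.percentile(w[:,2],99); tp=w[w[:,2]>zt-.005]; o=tp.mean(0)[:2]-q
        print(n,nm,'top z',zt.round(4),'off tray xy',(o@X).round(4),(o@Y).round(4),len(w))
go(ctrl,[.5,.3,.2])
```

```text
top ball top z 0.0914 off tray xy -0.0019 0.0004 276
top dome top z 0.0678 off tray xy -0.0022 -0.0012 678
top cone top z 0.0838 off tray xy -0.002 -0.0023 487
top square top z 0.075 off tray xy -0.0015 0.0016 698
scene ball top z 0.0894 off tray xy 0.0023 0.0021 393
scene dome top z 0.067 off tray xy 0.0024 0.0012 516
scene cone top z 0.0832 off tray xy 0.0014 -0.0009 426
scene square top z 0.0737 off tray xy 0.0024 0.0033 559
t 29.7 tcp [0.5258 0.3569 0.1849] yaw -6.85 F [-0.7 -0.3 -0.2] w 1.004 q7 -0.56
shift [-0.0188, 0.0596, -0.0151] turn [0.03, 0.0, 0.0]
```

View pics/top_end.png

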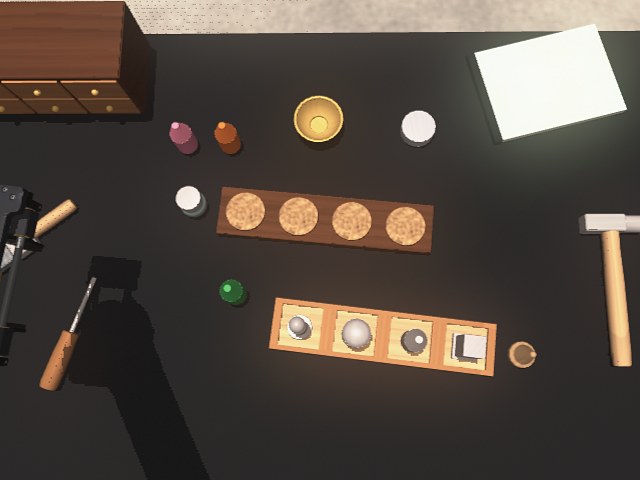

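View pics/scene_end.png

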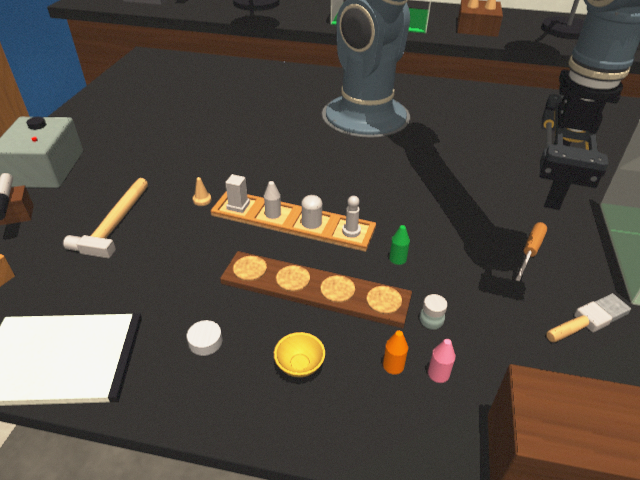

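All four stand upright in their pockets at the expected heights. In the top view they are ball (299,326), dome (357,333), cone (415,341) and square (470,346). The look-alikes haven't moved and the arm is clear.

Run:
```python
from workcell import ctrl
print(ctrl.close_job())
```

```text
the job is handed in; nothing more can be done
None
```

All four punches are in the tray, upright and in reverse order, and I handed the job in at about 30 s of the 93 s allowed. On the board they stood square, cone, dome, ball from the robot's left. In the tray they now stand ball, dome, cone, square from the left.

**Last checks:** both cameras show each punch on its pocket floor. Each top is within 2 mm of its expected height and within about 4 mm of its pocket centre. The arm is clear of everything, and the look-alikes were not moved.

**Disagreements and slips:**
- The scene and top cameras differed by about 3–4 mm in x, within the slack in the pockets.
- I began lifting the square before the fingers had fully closed, so it was gripped about 7 mm higher than planned. It stayed upright and I set it down by feel.
- Setting the square down, the wrist force briefly read about 28 N, below the limits.

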